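# Hold a spring clip gaping around a record card

### The arm

A 6-joint arm with a two-finger parallel gripper is mounted at the origin on the work surface. World frame = base frame: x ahead of the robot, y to its left, z up, the work surface at z = 0. Lengths are in mm, angles in degrees, forces in N, time in s.
With the tool pointing down it reaches from about 300 to 850 mm from the base axis. Payload 4.2 kg.
Tool frame: the origin (TCP) lies midway between the tips of the shut fingers; the grasp point (between the pads) lies 19 mm behind it; x points along the fingers, y is the direction in which the jaws open and shut, and the axes are right-handed (so a half turn about x gives the same grasp; the last joint's range is limited). The gripper opens to 91 mm and grips with 3 to 60 N. Pads are 32 mm wide; open, the fingers measure 118 mm over their backs; the gripper's body (76 mm by 178 mm) begins 60 mm behind the grasp point.
Start: joints at [-71.219, 18.312, 89.639, -0, 72.044, -1.146], TCP at [195.981, -540.587, 213.976] pointing down, gripper open.
Joint ranges: [-177.97, 177.97], [-48.28, 115.42], [12.27, 149.76], [-77.06, 257.06], [2.81, 150.46], [-146.56, 146.56]. Speed limits (degrees/s): [147.25, 147.25, 180, 180, 180, 180].

### API

Orientations are given as [roll, pitch, yaw] about the fixed x, y, z axes, in that order (R = Rz(yaw) Ry(pitch) Rx(roll)).
In Python, from workcell import * gives the robot as it stands.
- The arm moves only by the shell command python3 -m handwheel 'ROWS' [FORCE]. ROWS is a JSON object of lists of equal length, an entry for each row: "gripper": the closure, from 0 (fully open) to 1 (shut); "offset": the shift along the tool's x, y, z in mm, a list of three; "rot": the turn, a rotation vector about the tool's x, y, z in degrees, a list of three. A call has 1 to 5 rows; each row is the pose to reach, as a shift and turn from the pose commanded when the call began, along the tool's axes at that moment; what a row does not reach only later rows make up. A row lasts 1/12 s, in which the tool goes at most 41.7 mm and 7.16 degrees, less where a joint would pass 70% of its speed; a pose out of reach is approached as far as the arm can. A call with a gripper value outside its range is refused whole. The fingers move at their own pace and stop on an object; FORCE is the grip in N (left out, the last holds). Time passes only in rows, so rows that repeat a pose let the fingers close. It gives the time, the measured TCP pose, the force and the opening at its end, in the units of the state.
- state(): the state, without advancing time (a new reading comes with each control period).
- grab_frame(name): name is "scene" or "top" or "wrist"; returns the picture (400x640x3 uint8, red, green, blue); there is no depth.
- camera_params(name): a dict with "fx", "fy", "cx", "cy" (pixels), "position" and "attitude" of the camera in the world; the wrist camera has in their place "hand_eye" (4x4, takes a point from camera to tool coordinates, whose origin is the TCP and whose axes are the tool frame's). Camera axes: x right, y up, looking along -z (the intrinsics and any distortion apply to the point x, -y, -z); pixel columns grow to the right and rows downward; lengths in mm; the calibration is good to about 2 mm. The wrist camera is an equidistant fisheye: a pixel r from the principal point sees the ray r / f radians off the axis. A picture is of the moment at which its call begins: read the wrist's pose just before it. camera_params takes no time and is no camera call.
- job_done(): hands the job in, once; it reports no verdict.
The state is a dict: "time_s": time; "qpos": joint angles; "qvel": joint speeds; "effort": joint torques, N m; "ee_pos": TCP position; "ee_rot": TCP orientation; "force": force on the tool from outside, world axes, zero at the start; "torque": the same for the moment, N m; "gripper_width": finger opening in mm.
Only numpy, scipy, OpenCV 4.12 (cv2) and the standard library are available. Lean on these libraries where they do the work, as an engineer would, in place of code of your own. Each camera call takes 0.05 s, during which the arm holds its last target.

### The job

Push the blue card carriage along its rail until the spring detent snaps in at the far end. Then pick the yellow spring clip up off the bench by its two wings, squeeze it wide open and bring its gaping jaws around the card's free upright edge, square to it and below the orange band, in the upper half of the card, with the edge well inside the jaws and nothing touching the card, so that a colleague can slip a cover sheet in. Finish there, still holding the clip squeezed open in the air, and leave the red clip and everything else on the bench where it is.

Things in the scene. Friction and masses are not known exactly. Their poses are not given: they have to be found in the camera images.
- rail: fixed card rail, a low dark steel base 76 x 300 mm with two aluminium runners (15 mm high) and 20 mm high end blocks. Origin: centre of its underside, on the bench; the carriage slides along the rail's +y axis
- carriage (a joint): position in m of the blue carriage along the rail's +y: starts in 0 to 0.05; hard stop at 0.119. Sliding takes about 2 N; from about 0.104 a sprung ball resists (about 8 N), peak at 0.110; past it the ball snaps up behind the carriage and holds it between 0.116 and 0.119
- tab (a point): on the carriage: centre of the rear face (the face to push, looking to the rail's -y) of the plastic push tab, 34 mm wide (rail x), 10 mm thick (rail y), standing 25 to 67 mm above the bench; this point is 51 mm above the bench. Axes as the rail's. The card begins 68 mm further along +y
- card_edge (a point): on the carriage: point on the card's free upright edge, 87 mm above the bench. The card is a stiff white plate 3 mm thick (rail x), running 62 mm from this edge to the rail's +y, top 120 mm above the bench, orange band at 106 to 118 mm; its clamp ends 37 mm above the bench. Axes as the rail's. The card travels with the carriage
- clip: yellow spring clip lying on its side, loose, about 60 g, 24 mm high. Origin: underside, at the steel hinge barrel (hinge axis = its z, up). Two jaws run to +x, shut at rest, tips 50 mm from the hinge; two wings splay in a V to -x, at rest 54 mm apart over their ends, 46 mm behind the hinge. Squeezing the wings together along the clip's y opens the jaws, alike on both sides
- clip_grip (a point): on the yellow clip's middle plane, 34 mm behind the hinge and 12 mm above its underside: where to pinch the wings. About 4 N starts them moving, 8 N brings them to the stop; 20 to 30 N does no harm. At the stop their outer faces are flat, parallel, 24 mm apart and reach 9 to 53 mm behind the hinge, and the jaw tips gape 30 mm. Axes as the clip's
- clip_left (a joint): how far each jaw of the yellow clip has swung open, rad: 0 shut, 0.30 wide open at the stop
- spare_clip: red spring clip of the same form; not to be used. It and the yellow one may be on either side
- weight_a: bystander: blue disc 96 mm across with a grey knob, 65 mm high; origin under its centre
- weight_b: bystander: the same as weight_a
- dishes: bystander: stack of three clear dishes, 60 mm across, 35 mm high; origin under its centre
- mouse: bystander: black computer mouse about 75 x 60 mm, 33 mm high; origin on its underside
Not all that is in view belongs to the job. What is meant by the clip is not green or pink, and is the smaller of those in its own colour.

How it is judged (in metres and radians):
On the way, in this order (a step that is already met when the one before it is completed fails the run):
1. the carriage is past the detent at the far end of the rail, with the yellow clip still on the bench (value of joint carriage above 0.115 m and height (world z) of clip below 0.02 m), for 0.2 s.
2. the yellow clip is held squeezed open clear of the bench (height (world z) of clip above 0.04 m and value of joint clip_left above 0.22 rad and contact force between the fingers and clip above 2 N), for 0.2 s.
At the end, for the whole second after the job is handed in: Carriage in its detent (over 0.115); clip held in the fingers, jaws open over 0.22 rad each, at rest; card edge 18 to 41 mm ahead of the hinge, within 8 mm of the middle; clip square and level within 0.2 rad, mid-height 69 to 109 mm above the bench; card and rail untouched (under 0.3 N) (value of joint carriage above 0.115 m and value of joint clip_left above 0.22 rad and contact force between the fingers and clip above 2 N and height (world z) of clip above 0.055 m and x of card_edge in the frame of clip between 0.018 and 0.041 m and y of card_edge in the frame of clip between -0.008 and 0.008 m and z of card_edge in the frame of clip between -0.01 and 0.03 m and angle between the x axis of clip and the y axis of card_edge, either way round below 0.2 rad and angle between clip's own z axis and vertical below 0.2 rad and contact force between each of clip, the arm, the fingers and rail below 0.3 N and linear speed of clip below 0.02 m/s); the arm keeps its last pose, push and grip.
It fails at once if a bystander (red clip, weights, dishes, mouse) is shifted by more than 25 mm (distance of any of spare_clip, weight_a, weight_b, dishes, mouse from where it was at the start of the episode above 0.025 m).
It also fails if it takes over 61 s, if anything falls off the work surface, if the arm or the gripper's body presses on something with over 40 N, if the wrist force passes 120 N, or if a joint passes its speed limit or range.

## Working session

There is one attempt and no reset: what is moved stays moved. The work goes in short steps, Python scripts to look and compute and a shell command to move; the robot and the scene stay as the last step left them, time stands still between calls to the robot, and variables do not carry over. Pictures are saved under pics/ and viewed, and the job is handed in when it is done.

```bash
ls; mkdir -p pics; python3 - <<'E'
from workcell import *
import cv2
for n in ("scene","top","wrist"):
    print(n,camera_params(n))
print(state())
for n in ("scene","top","wrist"):
    f=grab_frame(n); cv2.imwrite(f"pics/{n}0.png",f[:,:,::-1])
E
```

```text
pics
scene {'fx': 410.91471156237304, 'fy': 410.91471156237304, 'cx': 313.1457399049494, 'cy': 199.2219097181769, 'position': array([1124.62203229, -208.03598418,  829.60806018]), 'attitude': array([40.69160814, -0.20580482, 76.01334178])}
top {'fx': 495.3537842340442, 'fy': 495.3537842340442, 'cx': 307.7165364184394, 'cy': 213.2022240979997, 'position': array([ 407.8926866 ,  -40.726088  , 1584.30684889]), 'attitude': array([  4.07352255,  -0.16566668, -91.74851162])}
wrist {'fx': 309.70691628693146, 'fy': 309.70691628693146, 'cx': 317.99909997336357, 'cy': 196.89726299050744, 'hand_eye': array([[ 1.11267682e-03,  2.81618862e-01, -9.59525705e-01,
        -1.72322556e+02],
       [ 9.99999071e-01,  4.42399507e-04,  1.28945355e-03,
         1.81101312e-01],
       [ 7.87628140e-04, -9.59526248e-01, -2.81618108e-01,
        -8.02557731e+01],
       [ 0.00000000e+00,  0.00000000e+00,  0.00000000e+00,
         1.00000000e+00]])}
{'time_s': 0.0, 'qpos': array([-7.12158740e+01,  1.83485744e+01,  8.97072946e+01,  1.11368481e-03,
        7.20423698e+01, -1.14522710e+00]), 'qvel': array([ 0.00102986,  0.03313186,  0.00864346,  0.02702095, -0.02265471,
        0.08094277]), 'effort': array([ 3.14992467e-04, -4.12460446e+01, -2.31974477e+01,  7.26645696e-02,
        4.57940879e-02, -1.53437518e-04]), 'ee_pos': array([ 195.8442786 , -540.07848272,  213.14499388]), 'ee_rot': array([-91.76275064,  89.90175543, 108.16625823]), 'force': array([ 0.10383512,  0.14373521, -0.31359035]), 'torque': array([-0.02534977, -0.03126002, -0.01899804]), 'gripper_width': 91.62280048261532}
```

View pics/scene0.png

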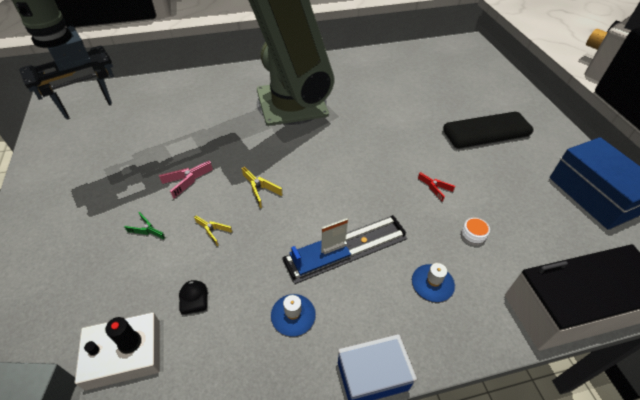

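View pics/top0.png

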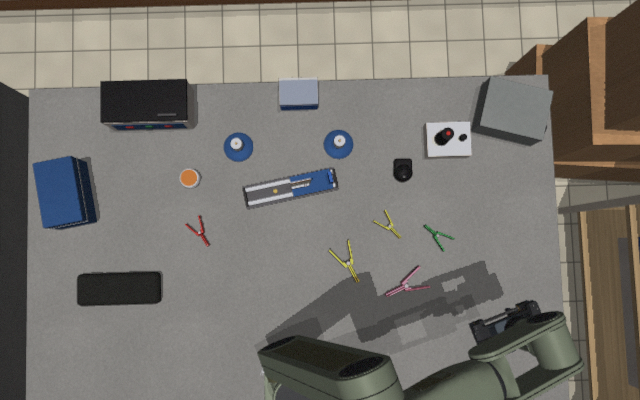

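View pics/wrist0.png

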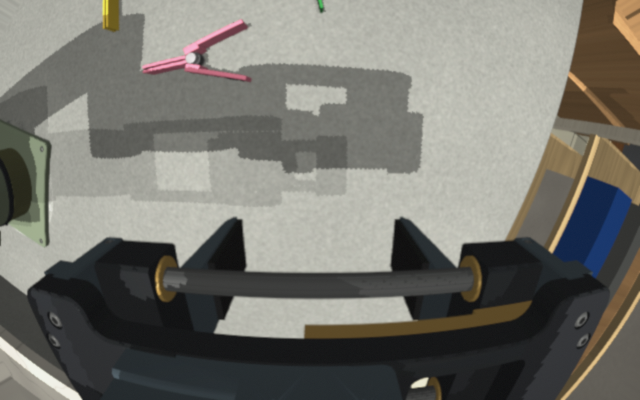

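In the top view the candidates are a large yellow clip (347,262), a small yellow clip (387,225), a green one (437,236), a pink one (407,283) and a red one (199,232). The job means the smaller yellow one, at top (387,225) and scene (212,228). I'll confirm that in an enlarged crop.

```bash
cat > h.py <<'E'
import numpy as np, cv2
from scipy.spatial.transform import Rotation as R
from workcell import *
def rpy(a): return R.from_euler('xyz',a,degrees=True).as_matrix()
def ray(name,u,v,pose=None):
    c=camera_params(name)
    x=(u-c['cx'])/c['fx']; y=(v-c['cy'])/c['fy']
    if name!='wrist':
        d=np.array([x,-y,-1.]); M=rpy(c['attitude']); o=np.array(c['position'])
    else:
        r=np.hypot(x,y); s=np.sin(r)/r if r>1e-9 else 1
        d=np.array([x*s,-y*s,-np.cos(r)]); H=c['hand_eye']
        T=rpy(pose[1]); M=T@H[:3,:3]; o=np.array(pose[0])+T@H[:3,3]
    d=M@d; return o,d/np.linalg.norm(d)
def onz(name,u,v,z,pose=None):
    o,d=ray(name,u,v,pose); return o+d*(z-o[2])/d[2]
def tri(*rs):
    A=np.zeros((3,3));b=np.zeros(3)
    for o,d in rs:
        P=np.eye(3)-np.outer(d,d);A+=P;b+=P@o
    p=np.linalg.solve(A,b)
    return p,[float(np.linalg.norm((np.eye(3)-np.outer(d,d))@(p-o))) for o,d in rs]
def proj(name,p,pose=None):
    c=camera_params(name)
    if name!='wrist': M=rpy(c['attitude']);o=np.array(c['position'])
    else:
        H=c['hand_eye'];T=rpy(pose[1]);M=T@H[:3,:3];o=np.array(pose[0])+T@H[:3,3]
    q=M.T@(np.array(p)-o); q=np.array([q[0],-q[1],-q[2]])
    if name!='wrist': return c['fx']*q[0]/q[2]+c['cx'],c['fy']*q[1]/q[2]+c['cy']
    r=np.hypot(q[0],q[1]);t=np.arctan2(r,q[2])
    return c['fx']*t*q[0]/r+c['cx'],c['fy']*t*q[1]/r+c['cy']
def crop(f,u0,v0,u1,v1,k,fn):
    g=cv2.resize(f[v0:v1,u0:u1],None,fx=k,fy=k,interpolation=cv2.INTER_CUBIC)
    if g.shape[2]==3: g=g[:,:,::-1].copy()
    for u in range((u0//10+1)*10,u1,10):
        cv2.line(g,((u-u0)*k,0),((u-u0)*k,6),(0,255,0),1); cv2.putText(g,str(u),((u-u0)*k-10,16),0,.35,(0,255,0),1)
    for v in range((v0//10+1)*10,v1,10):
        cv2.line(g,(0,(v-v0)*k),(6,(v-v0)*k),(0,255,0),1); cv2.putText(g,str(v),(8,(v-v0)*k+4),0,.35,(0,255,0),1)
    cv2.imwrite(fn,g)
E
python3 - <<'E'
from h import *
t=cv2.imread('pics/top0.png')[:,:,::-1];s=cv2.imread('pics/scene0.png')[:,:,::-1]
crop(t,360,200,460,275,8,'pics/ctc.png')
crop(s,180,160,290,250,7,'pics/csc.png')
crop(t,235,160,345,215,7,'pics/ctr.png')
crop(s,275,205,415,285,5,'pics/csr.png')
E
```

```text
(no output)
```

View pics/ctc.png

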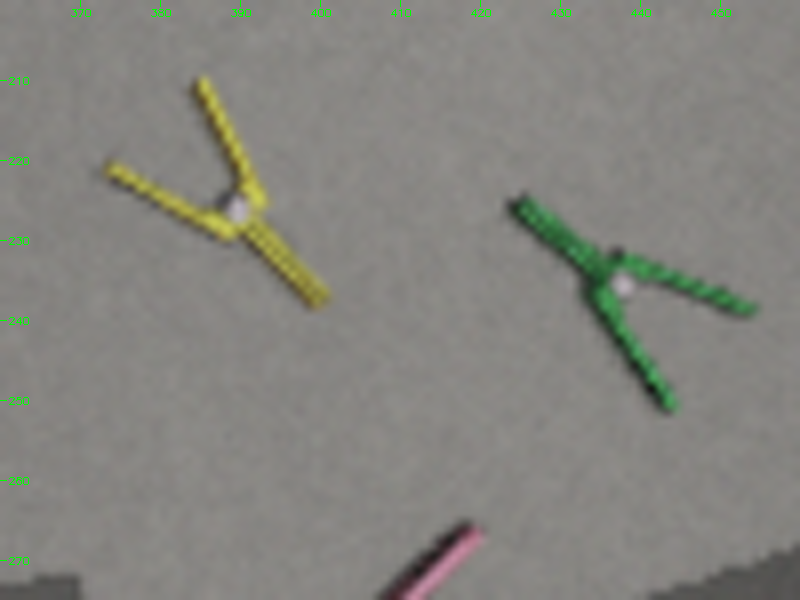

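View pics/csc.png

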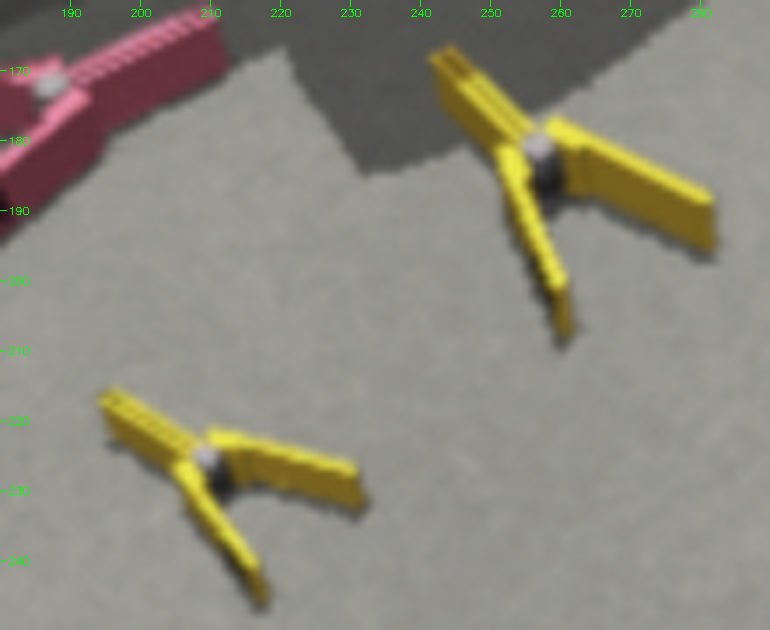

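View pics/ctr.png

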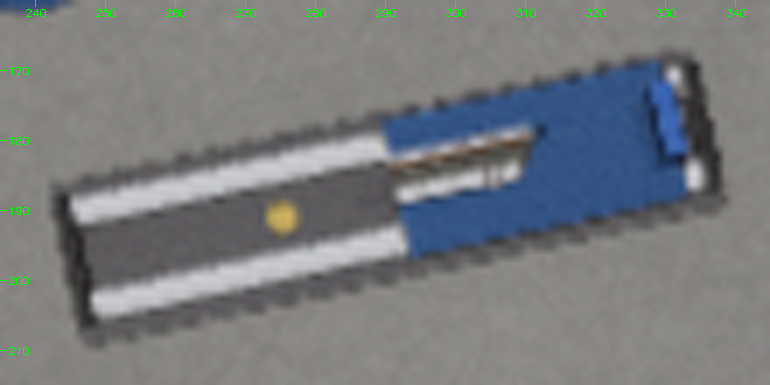

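View pics/csr.png

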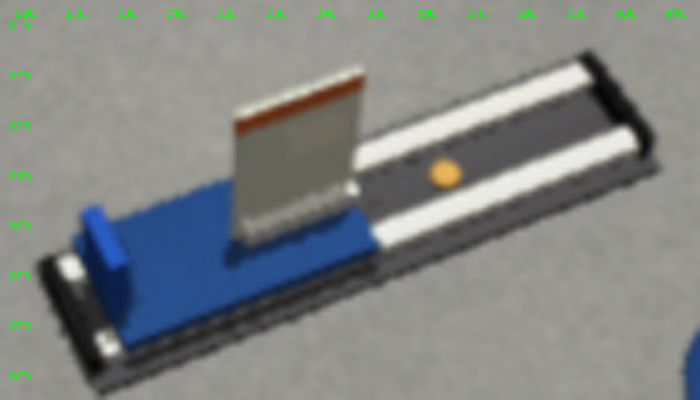

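```bash
python3 - <<'E'
from h import *
np.set_printoptions(precision=1,suppress=True)
T=lambda x,y:(235+x/7,160+y/7); S=lambda x,y:(275+x/5,205+y/5)
for nm,t,s in [("card top free",T(540,130),S(235,113)),("card top far",T(388,165),S(364,70)),("tab top rear A",T(668,80),S(85,208)),("tab top rear B",T(690,153),S(118,268)),
 ("detent",T(282,217),S(445,173))]:
    print(nm,*tri(ray('top',*t),ray('scene',*s)))
for nm,t in [("LT",T(58,190)),("RT",T(685,55)),("RB",T(720,205)),("LB",T(92,340))]:
    print(nm,onz('top',*t,10))
for nm,s in [("near",S(42,262)),("nearR",S(103,392)),("far",S(588,55)),("farR",S(655,165))]:
    print(nm,onz('scene',*s,10))
T=lambda x,y:(360+x/8,200+y/8); S=lambda x,y:(180+x/7,160+y/7)
for nm,t,s in [("hinge",T(237,209),S(206,457)),("jaw tip",T(320,297),S(107,393)),("wingA",T(202,80),S(258,568)),("wingB",T(110,168),S(352,466))]:
    print(nm,*tri(ray('top',*t),ray('scene',*s)), onz('top',*t,24),onz('scene',*s,24))
st=state();M=rpy(st['ee_rot']);print(M)
E
```

```text
card top free [615.6 -61.8 120.6] [2.7273730340696702, 2.727373034069694]
card top far [602.9   1.9 115.3] [1.2492701666807646, 1.2492701666807386]
tab top rear A [ 636.8 -125.3  101.4] [4.7235598148674605, 4.72355981486748]
tab top rear B [ 618.1 -123.7   25.1] [10.106689587464006, 10.106689587463963]
detent [594.6  53.7   7.7] [0.8597453083661732, 0.8597453083662342]
LT [609.5 154.6  10. ]
RT [ 663.1 -133.8   10. ]
RB [ 593.5 -147.4   10. ]
LB [540.4 140.6  10. ]
near [ 599.4 -146.    10. ]
nearR [ 673.  -132.9   10. ]
far [544.3 147.8  10. ]
farR [616.3 154.7  10. ]
hinge [ 470.4 -305.9   19.4] [0.4784045700723217, 0.47840457007233456] [ 470.2 -305.6   24. ] [ 474.2 -304.8   24. ]
jaw tip [ 434.6 -337.2   21.2] [0.07573909922261485, 0.07573909922262302] [ 434.5 -336.8   24. ] [ 437.  -336.7   24. ]
wingA [ 522.  -293.4   19. ] [1.2926055794677127, 1.2926055794677291] [ 521.5 -293.9   24. ] [ 525.9 -291.6   24. ]
wingB [ 488.  -256.2   21.2] [0.32839106738218354, 0.32839106738208973] [ 487.9 -256.2   24. ] [ 490.3 -255.7   24. ]
[[-0.   0.3 -0.9]
 [ 0.  -0.9 -0.3]
 [-1.  -0.  -0. ]]
```

```bash
cat > ik.py <<'E'
from h import *
st=state();q=st['qpos']
def Rw(q1,phi,q4,q5,q6): return R.from_euler('ZYZYZ',[q1,phi,q4,q5,q6],degrees=True)
C=None
def setC():
    s=state();q=s['qpos']
    return Rw(q[0],q[1]+q[2],q[3],q[4],q[5]).inv()*R.from_matrix(rpy(s['ee_rot']))
C=setC()
def wr(Rt,q1,phi):
    A=(R.from_euler('ZY',[q1,phi],degrees=True).inv()*R.from_matrix(Rt)*C.inv()).as_euler('ZYZ',degrees=True)
    return A
def toolR(az,tau,flip):
    # tool x: down tilted by tau toward azimuth az; jaw axis horizontal perpendicular to az
    a=np.radians(az);t=np.radians(tau)
    h=np.array([np.cos(a),np.sin(a),0]);x=np.cos(t)*np.array([0,0,-1.])+np.sin(t)*h
    y=np.array([-np.sin(a),np.cos(a),0])*(1 if flip==0 else -1)
    return np.stack([x,y,np.cross(x,y)],1)
E
python3 - <<'E'
from ik import *
np.set_printoptions(precision=0,suppress=True)
print(C.as_matrix())
for flip in (0,1):
  for tau in (-45,-30,-15,0,15,30,45,60):
    print(flip,tau,'pick',wr(toolR(221.3,tau,flip),-29.7,108),'final',wr(toolR(100.6,tau,flip),-4,110),wr(toolR(100.6,tau,flip),-4,120))
E
```

```text
Traceback (most recent call last):
  File "ik.py", line 8, in <module>
    C=setC()
  File "ik.py", line 7, in setC
    return Rw(q[0],q[1]+q[2],q[3],q[4],q[5]).inv()*R.from_matrix(rpy(s['ee_rot']))
           ~~^^^^^^^^^^^^^^^^^^^^^^^^^^^^^^^
  File "ik.py", line 3, in Rw
    def Rw(q1,phi,q4,q5,q6): return R.from_euler('ZYZYZ',[q1,phi,q4,q5,q6],degrees=True)
                                    ~~~~~~~~~~~~^^^^^^^^^^^^^^^^^^^^^^^^^^^^^^^^^^^^^^^^
  File "scipy/spatial/transform/_rotation.pyx", line 1413, in scipy.spatial.transform._rotation.Rotation.from_euler
ValueError: Expected axis specification to be a non-empty string of upto 3 characters, got ZYZYZ
```

```bash
sed -i "s/return R.from_euler('ZYZYZ'.*/return R.from_euler('ZY',[q1,phi],degrees=True)*R.from_euler('ZYZ',[q4,q5,q6],degrees=True)/" ik.py
python3 - <<'E'
from ik import *
np.set_printoptions(precision=0,suppress=True)
print(C.as_matrix())
for flip in (0,1):
  for tau in (-45,-30,-15,0,15,30,45,60):
    print(flip,tau,'pick',wr(toolR(221.3,tau,flip),-29.7,108),'final',wr(toolR(100.6,tau,flip),-4,110),wr(toolR(100.6,tau,flip),-4,120))
E
```

```text
[[-0. -1. -0.]
 [ 0.  0. -1.]
 [ 1. -0.  0.]]
0 -45 pick [48. 64.  0.] final [ -49.   66. -175.] [ -53.   59. -167.]
0 -30 pick [31. 65.  7.] final [-32.  66. 178.] [ -35.   57. -176.]
0 -15 pick [15. 68. 14.] final [-16.  67. 171.] [-17.  57. 174.]
0 0 pick [ 0. 72. 19.] final [  0.  70. 165.] [  0.  60. 165.]
0 15 pick [-15.  77.  23.] final [ 15.  74. 161.] [ 16.  65. 158.]
0 30 pick [-28.  84.  25.] final [ 29.  80. 158.] [ 31.  71. 152.]
0 45 pick [-42.  90.  26.] final [ 43.  86. 156.] [ 44.  79. 149.]
0 60 pick [-56.  97.  25.] final [ 57.  92. 155.] [ 57.  87. 147.]
1 -45 pick [  48.   64. -180.] final [-49.  66.   5.] [-53.  59.  13.]
1 -30 pick [  31.   65. -173.] final [-32.  66.  -2.] [-35.  57.   4.]
1 -15 pick [  15.   68. -166.] final [-16.  67.  -9.] [-17.  57.  -6.]
1 0 pick [   0.   72. -161.] final [ -0.  70. -15.] [ -0.  60. -15.]
1 15 pick [ -15.   77. -157.] final [ 15.  74. -19.] [ 16.  65. -22.]
1 30 pick [ -28.   84. -155.] final [ 29.  80. -22.] [ 31.  71. -28.]
1 45 pick [ -42.   90. -154.] final [ 43.  86. -24.] [ 44.  79. -31.]
1 60 pick [ -56.   97. -155.] final [ 57.  92. -25.] [ 57.  87. -33.]
```

The enlarged crops confirm it. The two yellow clips differ in size, and the smaller one (top 390,226; scene 209,225) is the target. I'll move towards the back of the rail first.

```bash
cat > plan.py <<'E'
import sys
from ik import *
np.set_printoptions(precision=1,suppress=True)
# usage: plan.py x y z az(of tool z, deg) : tool pointing down
def plan(p,az):
    s=state();M=rpy(s['ee_rot']);a=np.radians(az)
    z=np.array([np.cos(a),np.sin(a),0]);x=np.array([0,0,-1.]);T=np.stack([x,np.cross(z,x),z],1)
    rv=R.from_matrix(M.T@T).as_rotvec(degrees=True)
    d=M.T@(np.array(p)-s['ee_pos'])
    print('t',round(s['time_s'],2),'pos',s['ee_pos'],'zaz',np.degrees(np.arctan2(M[1,2],M[0,2])).round(1),'off',d,'rot',rv,'F',s['force'],'w',s['gripper_width'].__round__(1),'q',s['qpos'])
if __name__=='__main__': plan([float(v) for v in sys.argv[1:4]],float(sys.argv[4]))
E
python3 plan.py 640 -190 214 280.5
```

```text
t 0.15 pos [ 195.9 -540.2  213.3] zaz -160.1 off [  -0.4 -177.9 -536.9] rot [-80.6  -0.1   0.1] F [-1.   0.1 -0.9] w 91.3 q [-71.2  18.3  89.7   0.   72.   -1.1]
```

```bash
python3 -m handwheel '{"gripper":[1,1,1,1,1],"offset":[[0,-13,-38],[0,-26,-76],[0,-39,-114],[0,-52,-152],[0,-65,-190]],"rot":[[-6,0,0],[-12,0,0],[-18,0,0],[-24,0,0],[-30,0,0]]}' 20; python3 plan.py 640 -190 214 280.5
```

```text
time_s: 0.57
ee_pos: [353.4, -413.3, 213.8]
ee_rot: [-101.5, 90.0, 128.7]
force: [0.8, -1.2, 0.9]
gripper_width: 60.7
t 0.57 pos [ 353.4 -413.3  213.8] zaz -129.8 off [  -0.2   77.2 -355. ] rot [-50.3  -0.    0. ] F [ 0.8 -1.2  0.9] w 60.7 q [-50.7  15.5  93.7   0.   70.8 -10.9]
```

```bash
python3 -m handwheel '{"gripper":[1,1,1,1,1],"offset":[[0,8,-39],[0,16,-78],[0,24,-117],[0,32,-156],[0,40,-195]],"rot":[[-6,0,0],[-12,0,0],[-18,0,0],[-24,0,0],[-30,0,0]]}' 20; python3 plan.py 640 -190 214 280.5
```

```text
time_s: 0.98
ee_pos: [509.7, -289.6, 213.8]
ee_rot: [-86.9, 90.0, 173.3]
force: [-0.6, -0.8, -0.3]
gripper_width: 27.7
t 0.98 pos [ 509.7 -289.6  213.8] zaz -99.8 off [  -0.3  111.5 -120.3] rot [-20.3  -0.    0. ] F [-0.6 -0.8 -0.3] w 27.7 q [-30.7  19.4  88.1  -0.   72.5 -21. ]
```

```bash
python3 -m handwheel '{"gripper":[1,1,1,1,1],"offset":[[0,28,-30],[0,56,-60],[0,84,-90],[0,111,-120],[0,111,-120]],"rot":[[-5,0,0],[-10,0,0],[-15,0,0],[-20,0,0],[-20,0,0]]}' 20; python3 - <<'E'
from plan import *
plan([640,-190,214],280.5)
s=state();f=grab_frame('wrist');cv2.imwrite('pics/w1.png',f[:,:,::-1])
np.save('w1.npy',np.array([s['ee_pos'],s['ee_rot']]))
E
```

```text
time_s: 1.4
ee_pos: [643.8, -187.3, 212.5]
ee_rot: [129.1, 89.8, 49.4]
force: [-1.4, -0.2, 0.3]
gripper_width: 0.4
t 1.4 pos [ 643.8 -187.3  212.5] zaz -79.6 off [-1.5 -4.3  2. ] rot [-0.1 -0.1 -0.2] F [-1.4 -0.2  0.3] w 0.4 q [-17.3  27.1  76.    0.2  76.8 -27.7]
```

View pics/w1.png

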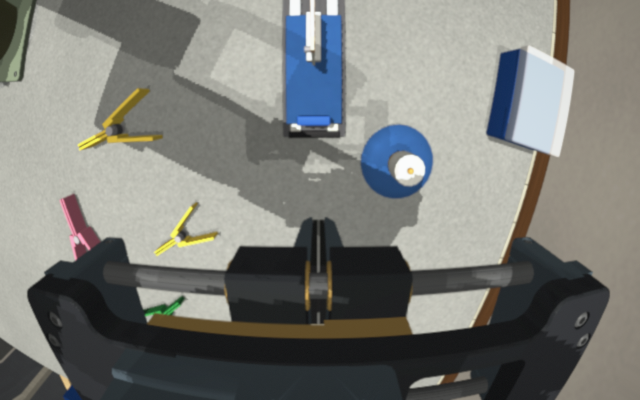

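```bash
python3 - <<'E'
from h import *
w=cv2.imread('pics/w1.png')[:,:,::-1]
crop(w,265,0,365,145,4,'pics/cw1.png')
crop(w,140,190,230,270,7,'pics/cw1c.png')
E
```

```text
(no output)
```

View pics/cw1.png

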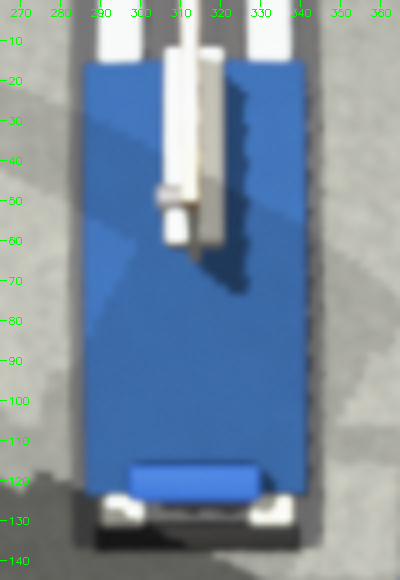

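View pics/cw1c.png

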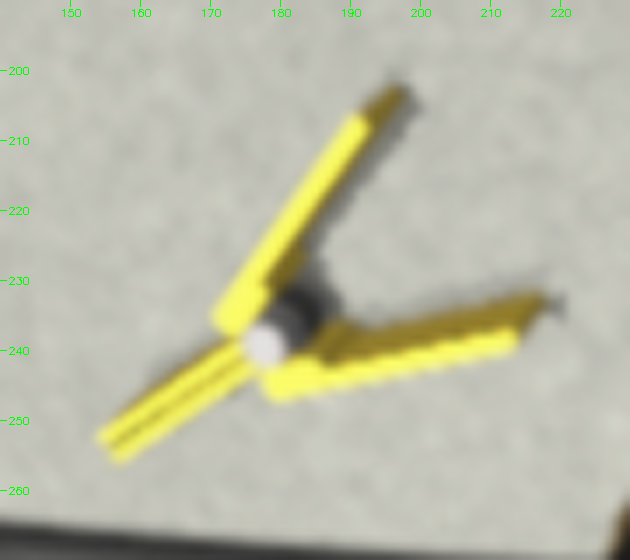

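```bash
python3 - <<'E'
from h import *
np.set_printoptions(precision=1,suppress=True)
p=np.load('w1.npy')
T=lambda x,y:(235+x/7,160+y/7); S=lambda x,y:(275+x/5,205+y/5)
W=lambda u,v:ray('wrist',u,v,p)
for nm,w,t,s in [("tab small x",(297.5,125.5),T(690,153),S(85,208)),("tab big x",(329.5,125.5),T(668,80),S(120,268))]:
    print(nm,*tri(ray('top',*t),ray('scene',*s)),*tri(W(*w),ray('top',*t),ray('scene',*s)), onz('wrist',*w,67,p))
print('block rear', onz('wrist',289,137.5,20,p),onz('wrist',340,137.5,20,p))
print('base sides',onz('wrist',286,62,27,p),onz('wrist',340,62,27,p))
print('carriage sides rear',onz('wrist',286,123,27,p),onz('wrist',341,123,27,p))
T=lambda x,y:(360+x/8,200+y/8); S=lambda x,y:(180+x/7,160+y/7);K=lambda x,y:(140+x/7,190+y/7)
for nm,w,t,s in [("hinge",K(265,345),T(237,209),S(206,457)),("jaw tip",K(112,445),T(320,297),S(107,393)),("wingA",K(513,343),T(202,80),S(258,568)),("wingB",K(360,122),T(110,168),S(352,466))]:
    print(nm,*tri(W(*w),ray('top',*t),ray('scene',*s)), onz('wrist',*w,24,p))
# card free top
print('card top', *tri(W(313,50),ray('top',235+540/7,160+130/7),ray('scene',275+235/5,205+113/5)))
E
```

```text
tab small x [ 611.  -128.6   65.3] [2.6345445159151777, 2.634544515915224] [ 611.7 -128.7   65.9] [0.9810473130408792, 2.7395116873836143, 2.6535252191723457] [ 612.7 -128.9   67. ]
tab big x [ 644.1 -120.1   63.3] [2.638542967618822, 2.6385429676188012] [ 644.5 -121.2   64.1] [2.0900709929101615, 1.8554252909145446, 3.593963127832805] [ 644.8 -123.1   67. ]
block rear [ 602.8 -147.5   20. ] [ 661.9 -136.8   20. ]
base sides [584.7 -60.6  27. ] [645.1 -49.9  27. ]
carriage sides rear [ 597.  -130.7   27. ] [ 659.2 -119.5   27. ]
hinge [ 470.6 -306.1   21. ] [1.1872254073156132, 0.3182050944128907, 1.2603111138284702] [ 471.3 -305.8   24. ]
jaw tip [ 434.8 -337.3   22.3] [0.7255370573027199, 0.34726341332367694, 0.6326791377467271] [ 435.3 -337.1   24. ]
wingA [ 522.5 -293.8   20.9] [1.4454174328450689, 0.932113250864005, 2.0728946975307068] [ 523.3 -293.9   24. ]
wingB [ 488.4 -256.3   21.2] [0.6659913409169629, 0.45990142629858466, 0.5090126866308428] [ 490.1 -255.4   24. ]
card top [616.2 -61.1 121.6] [1.794502157836162, 3.641508843511612, 1.8699792843464558]
```

Tab rear face centre: about (628.5, -125.5), with its top at 65 mm against the stated 67 mm. Clip hinge: (470.6, -306.1), x azimuth 221.4°, top at 21–22 mm against the stated 24 mm. Card top: 121.6 mm against the stated 120 mm. Everything agrees, so I'll descend behind the tab.

```bash
python3 plan.py 637 -171 38 280.5; python3 -m handwheel '{"gripper":[1,1,1,1,1],"offset":[[36,-3,-4],[72,-6,-9],[108,-8,-13],[144,-10,-15],[174,-10,-15]],"rot":[[0,0,0],[0,0,0],[0,0,0],[0,0,0],[0,0,0]]}' 20;  python3 plan.py 637 -171 38 280.5
```

```text
t 1.45 pos [ 641.  -189.7  212.5] zaz -79.8 off [174.5  -0.5 -19. ] rot [-0.3 -0.1  0. ] F [-0.4 -0.8 -1.2] w 0.3 q [-17.5  27.   76.2   0.   76.9 -27.7]
time_s: 1.87
ee_pos: [623.6, -179.7, 37.6]
ee_rot: [-108.4, 89.8, 171.5]
force: [0.1, 1.1, -0.1]
gripper_width: 0.9
t 1.87 pos [ 623.6 -179.7   37.6] zaz -80.2 off [-0.4 14.7 -6.3] rot [-0.7 -0.1  0.2] F [ 0.1  1.1 -0.1] w 0.9 q [-17.1  33.3  92.1  -0.   54.8 -26.9]
```

```bash
python3 -m handwheel '{"gripper":[1,1,1],"offset":[[0,14,0],[0,14,-18],[0,14,-18]],"rot":[[0,0,0],[0,0,0],[0,0,0]]}' 20;  python3 plan.py 628.5 -125.5 38 280.5
```

```text
time_s: 2.12
ee_pos: [635.8, -157.5, 39.7]
ee_rot: [-136.3, 89.8, 143.6]
force: [-0.9, 0.6, 0.1]
gripper_width: 0.3
t 2.12 pos [ 635.8 -157.5   39.7] zaz -80.1 off [  1.7  -1.7 -32.8] rot [-0.6 -0.1  0.1] F [-0.9  0.6  0.1] w 0.3 q [-15.   33.6  91.1   0.1  55.4 -24.9]
```

```bash
python3 -m handwheel '{"gripper":[1,1,1,1,1],"offset":[[0,-1,-12],[0,-2,-24],[0,-2,-36],[0,-2,-48],[0,-2,-60]],"rot":[[0,0,0],[0,0,0],[0,0,0],[0,0,0],[0,0,0]]}' 20;  python3 plan.py 628.5 -125.5 38 280.5
```

```text
time_s: 2.53
ee_pos: [624.4, -99.5, 40.8]
ee_rot: [38.6, 89.9, -41.4]
force: [-0.2, -1.9, 1.7]
gripper_width: 0.7
t 2.53 pos [624.4 -99.5  40.8] zaz -80.1 off [ 2.8 -0.5 26.3] rot [-0.6  0.  -0. ] F [-0.2 -1.9  1.7] w 0.7 q [-10.1  31.7  94.6  -0.   53.6 -20. ]
```

```bash
python3 - <<'E'
from h import *
for n in ('scene','top'):
    f=grab_frame(n);cv2.imwrite(f'pics/{n}2.png',f[:,:,::-1])
    if n=='scene': crop(f,275,190,415,290,5,'pics/cs2.png')
    else: crop(f,235,150,345,215,7,'pics/ct2.png')
E
```

```text
(no output)
```

View pics/cs2.png

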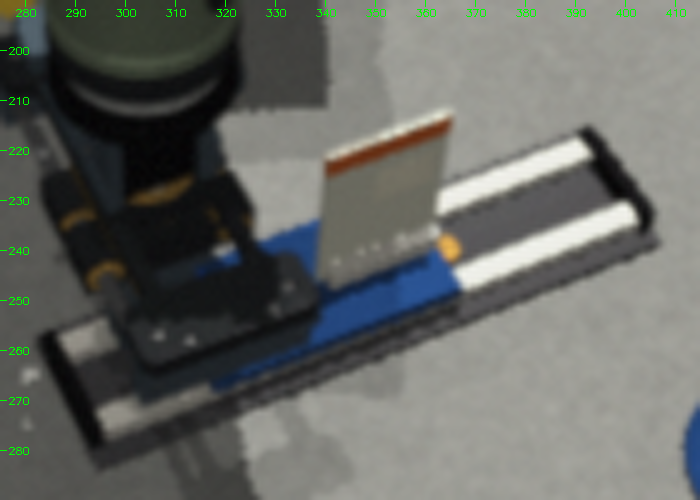

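View pics/ct2.png

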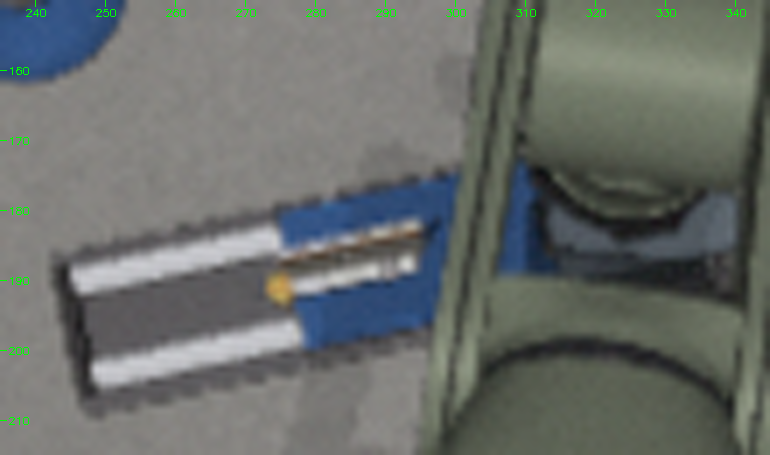

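```bash
python3 -m handwheel '{"gripper":[1,1,1,1],"offset":[[2,0,-10],[2,0,-20],[2,0,-30],[2,0,-40]],"rot":[[0,0,0],[0,0,0],[0,0,0],[0,0,0]]}' 20;  python3 plan.py 628.5 -125.5 38 280.5
```

```text
time_s: 2.97
ee_pos: [617.8, -60.4, 37.8]
ee_rot: [-32.4, 90.0, -112.5]
force: [0.6, -1.4, 1.0]
gripper_width: 0.6
t 2.97 pos [617.8 -60.4  37.8] zaz -80.1 off [-0.1 -0.6 66. ] rot [-0.6  0.   0. ] F [ 0.6 -1.4  1. ] w 0.6 q [ -6.6  31.   96.5  -0.   52.5 -16.5]
```

```bash
python3 -m handwheel '{"gripper":[1,1,1,1],"offset":[[0,0,-4],[0,0,-8],[0,0,-12],[0,0,-16]],"rot":[[0,0,0],[0,0,0],[0,0,0],[0,0,0]]}' 20;  python3 plan.py 628.5 -125.5 38 280.5
```

```text
time_s: 3.3
ee_pos: [614.8, -45.2, 37.8]
ee_rot: [-83.2, 90.0, -163.3]
force: [-0.4, -2.5, 0.7]
gripper_width: 0.1
t 3.3 pos [614.8 -45.2  37.8] zaz -80.1 off [-0.2 -0.3 81.4] rot [-0.6  0.   0. ] F [-0.4 -2.5  0.7] w 0.1 q [ -5.3  30.7  97.1  -0.   52.2 -15.2]
```

```bash
python3 -m handwheel '{"gripper":[1,1,1],"offset":[[0,0,-3],[0,0,-6],[0,0,-9]],"rot":[[0,0,0],[0,0,0],[0,0,0]]}' 20; python3 -m handwheel '{"gripper":[1,1],"offset":[[0,0,-3],[0,0,-6]],"rot":[[0,0,0],[0,0,0]]}' 20;  python3 plan.py 628.5 -125.5 38 280.5
```

```text
time_s: 3.55
ee_pos: [613.5, -38.1, 37.9]
ee_rot: [-12.6, 89.8, -92.6]
force: [-0.4, -6.5, 1.7]
gripper_width: 0.4
time_s: 3.72
ee_pos: [612.5, -30.2, 37.8]
ee_rot: [-179.5, 90.0, 100.3]
force: [0.4, -2.2, -0.5]
gripper_width: 0.1
t 3.72 pos [612.5 -30.2  37.8] zaz -80.1 off [-0.3 -0.5 96.6] rot [-0.6 -0.   0. ] F [ 0.4 -2.2 -0.5] w 0.1 q [ -3.9  30.5  97.5   0.1  52.  -13.8]
```

```bash
for i in 1 2 3; do python3 -m handwheel '{"gripper":[1,1],"offset":[[0,0,-1],[0,0,-2]],"rot":[[0,0,0],[0,0,0]]}' 20 | sed -n '2p;4p'; done
```

```text
ee_pos: [612.2, -28.4, 37.8]
force: [0.1, -1.3, -0.6]
ee_pos: [612.0, -27.6, 37.9]
force: [1.0, -7.4, -1.1]
ee_pos: [612.1, -27.5, 38.0]
force: [0.8, -13.8, -2.2]
```

The force peaked at about 6.5 N at the detent, fell away, then rose to about 14 N at the hard stop. I'll back off and look.

```bash
python3 -m handwheel '{"gripper":[1,1,1,0,0],"offset":[[0,0,20],[0,0,50],[-35,0,70],[-75,0,90],[-115,0,100]],"rot":[[0,0,0],[0,0,0],[0,0,0],[0,0,0],[0,0,0]]}' 20; python3 -m handwheel '{"gripper":[0],"offset":[[-30,0,0]],"rot":[[0,0,0]]}'
python3 - <<'E'
from plan import *
s=state();np.save('w3.npy',np.array([s['ee_pos'],s['ee_rot']]))
f=grab_frame('wrist');cv2.imwrite('pics/w3.png',f[:,:,::-1])
f=grab_frame('scene');cv2.imwrite('pics/s3.png',f[:,:,::-1]);crop(f,275,190,415,290,5,'pics/cs3.png')
plan([495,-284,100],41.4+180)
E
```

```text
time_s: 4.63
ee_pos: [628.1, -123.9, 150.5]
ee_rot: [-121.0, 89.8, 158.8]
force: [1.2, 0.0, 0.6]
gripper_width: 11.0
time_s: 4.72
ee_pos: [629.9, -124.6, 183.8]
ee_rot: [71.0, 89.8, -9.2]
force: [1.8, -0.5, 1.4]
gripper_width: 17.4
t 4.82 pos [ 632.2 -123.4  187.2] zaz -80.2 off [  85.7 -163.7  134.4] rot [58.4 -0.2 -0.8] F [-0.1 -0.5 -0.4] w 25.5 q [-12.1  25.1  83.    0.1  71.2 -22. ]
```

View pics/w3.png

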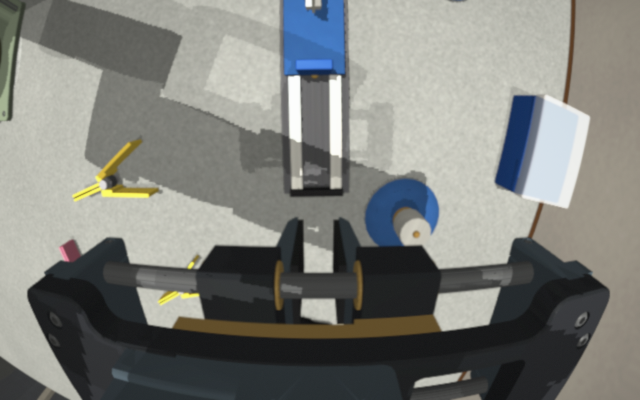

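View pics/cs3.png

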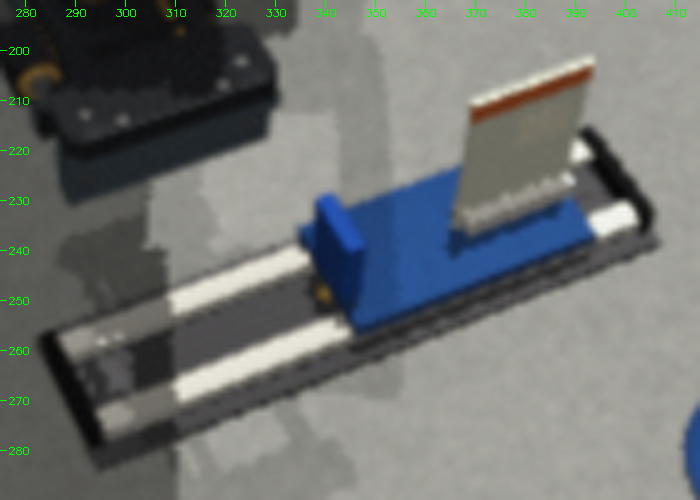

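The orange detent ball now stands behind the carriage at scene (339,248), so the carriage is latched. Next I go above the yellow clip.

With the tool in the final orientation the last joint would sit past its range at the clip's present heading. So I'll first turn the clip on the bench from the other side, then regrasp it.

```bash
python3 -m handwheel '{"gripper":[0,0,0,0,0],"offset":[[0,-22,18],[0,-44,36],[0,-66,54],[0,-88,72],[20,-110,90]],"rot":[[6.5,0,0],[13,0,0],[19.5,0,0],[26,0,0],[32.5,0,0]]}' 20;python3 plan.py 496 -284 100 221.4
```

```text
time_s: 5.23
ee_pos: [537.1, -231.1, 163.0]
ee_rot: [96.4, 89.6, -16.5]
force: [0.7, -1.2, 0.9]
gripper_width: 59.1
t 5.23 pos [ 537.1 -231.1  163. ] zaz -112.9 off [ 62.8 -17.7  64.7] rot [25.7 -0.1 -0.4] F [ 0.7 -1.2  0.9] w 59.1 q [-24.4  21.   93.2   0.1  65.4  -1.6]
```

```bash
python3 -m handwheel '{"gripper":[0,0,0,0,0],"offset":[[15,-5,16],[30,-9,32],[45,-14,49],[62,-18,65],[62,-18,65]],"rot":[[6.5,0,0],[13,0,0],[19.5,0,0],[26,0,0],[26,0,0]]}' 20;python3 - <<'E'
from plan import *
plan([496,-284,40],221.4)
s=state();np.save('w4.npy',np.array([s['ee_pos'],s['ee_rot']]))
f=grab_frame('wrist');cv2.imwrite('pics/w4.png',f[:,:,::-1])
E
```

```text
time_s: 5.65
ee_pos: [490.4, -283.1, 94.6]
ee_rot: [-70.7, 89.5, 150.4]
force: [-0.7, 0.6, -0.6]
gripper_width: 90.2
t 5.65 pos [ 490.4 -283.1   94.6] zaz -138.9 off [54.5  4.8 -3.8] rot [-0.3  0.2  0.5] F [-0.7  0.6 -0.6] w 90.2 q [-31.2  23.5 100.2  -0.   56.7  17.7]
```

View pics/w4.png

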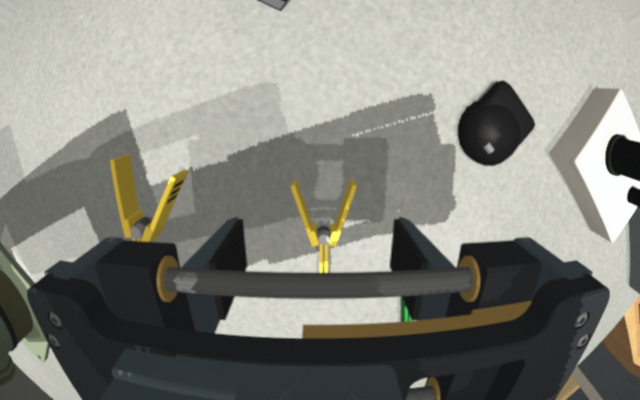

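```bash
python3 - <<'E'
from plan import *
print('green tip',onz('top',360+520/8,200+205/8,24),onz('top',360+755/8,200+310/8,24), 'big yellow wing', onz('top',351,241,30),onz('top',331,251,30))
p=np.load('w4.npy')
for u,v in [(323,230),(296,183),(351,184)]: print(onz('wrist',u,v,24,p))
plan([496,-284,40],221.4)
E
```

```text
green tip [ 468.3 -417.2   24. ] [ 424.2 -507.8   24. ] big yellow wing [ 427.  -181.5   30. ] [ 397.7 -117.8   30. ]
[ 477.4 -299.3   24. ]
[ 493.7 -255.8   24. ]
[ 522.5 -289.8   24. ]
t 5.7 pos [ 492.2 -282.7   96.2] zaz -138.6 off [56.2  3.8 -2. ] rot [-0.   0.1  0.3] F [ 0.2  0.6 -0.3] w 91.0 q [-31.1  23.5 100.1   0.   56.8  17.5]
```

```bash
python3 -m handwheel '{"gripper":[0,0,0,0],"offset":[[30,2,-1],[56,4,-2],[80,4,-2],[80,4,-2]],"rot":[[0,0,0],[0,0,0],[0,0,0],[0,0,0]]}' 20;python3 plan.py 497 -283 4 221.4
```

```text
time_s: 6.03
ee_pos: [496.6, -282.4, 14.9]
ee_rot: [-77.3, 89.5, 144.3]
force: [-0.9, 0.5, -1.3]
gripper_width: 91.3
t 6.03 pos [ 496.6 -282.4   14.9] zaz -138.4 off [10.9  0.8  0.1] rot [0.2 0.1 0.4] F [-0.9  0.5 -1.3] w 91.3 q [-30.8  29.3 104.4   0.1  46.8  17.6]
```

```bash
python3 -m handwheel '{"gripper":[0,0],"offset":[[6,0,0],[11,0,0]],"rot":[[0,0,0],[0,0,0.4]]}' 25;python3 -m handwheel '{"gripper":[1,1,1,1,1],"offset":[[0,0,0],[0,0,0],[0,0,0],[0,0,0],[0,0,0]],"rot":[[0,0,0],[0,0,0],[0,0,0],[0,0,0],[0,0,0]]}' 25; python3 -m handwheel '{"gripper":[1,1,1,1,1],"offset":[[0,0,0],[0,0,0],[0,0,0],[0,0,0],[0,0,0]],"rot":[[0,0,0],[0,0,0],[0,0,0],[0,0,0],[0,0,0]]}' 25; python3 plan.py 497 -283 4 221.4
```

```text
time_s: 6.2
ee_pos: [500.3, -285.3, 8.7]
ee_rot: [97.1, 89.4, -41.4]
force: [-0.7, 0.3, -0.4]
gripper_width: 91.3
time_s: 6.62
ee_pos: [498.7, -285.2, 8.2]
ee_rot: [92.7, 89.5, -45.9]
force: [-0.0, -0.5, -0.7]
gripper_width: 60.9
time_s: 7.03
ee_pos: [498.4, -284.9, 7.5]
ee_rot: [90.8, 89.6, -47.8]
force: [-0.1, 1.0, 0.5]
gripper_width: 27.7
t 7.03 pos [ 498.4 -284.9    7.5] zaz -138.6 off [ 3.5 -2.4 -0.2] rot [ 0.  -0.  -0.4] F [-0.1  1.   0.5] w 27.7 q [-30.8  29.7 105.   -0.2  44.9  17.9]
```

```bash
python3 -m handwheel '{"gripper":[1,1,1],"offset":[[0,0,0],[0,0,0],[0,0,0]],"rot":[[0,0,0],[0,0,0],[0,0,0]]}' 25;python3 -m handwheel '{"gripper":[1,1,1,1,1],"offset":[[-4,0,0],[-6,0,0],[-6,0,0],[-6,0,0],[-6,0,0]],"rot":[[0,0,0],[7,0,0],[14,0,0],[21,0,0],[28,0,0]]}' 25; python3 -m handwheel '{"gripper":[1,1,1,1],"offset":[[0,0,0],[0,0,0],[0,0,0],[6,0,0]],"rot":[[7,0,0],[14,0,0],[21,0,0],[21,0,0]]}' 25;python3 - <<'E'
from plan import *
plan([497,-283,4],221.4-50)
f=grab_frame('wrist');cv2.imwrite('pics/w5.png',f[:,:,::-1])
E
```

```text
time_s: 7.28
ee_pos: [498.3, -284.9, 7.5]
ee_rot: [89.1, 89.6, -49.5]
force: [0.1, 0.9, 1.0]
gripper_width: 23.3
time_s: 7.7
ee_pos: [498.3, -285.0, 13.6]
ee_rot: [116.5, 89.6, -50.4]
force: [-0.1, 0.6, -1.6]
gripper_width: 22.8
time_s: 8.03
ee_pos: [499.1, -285.6, 8.4]
ee_rot: [142.7, 89.5, -45.0]
force: [0.1, -0.2, -0.4]
gripper_width: 23.2
t 8.03 pos [ 499.1 -285.6    8.4] zaz 172.3 off [ 4.3 -2.3  2.5] rot [ 0.9 -0.4 -0.3] F [ 0.1 -0.2 -0.4] w 23.2 q [-30.8  29.6 105.   -0.2  44.9  67. ]
```

View pics/w5.png

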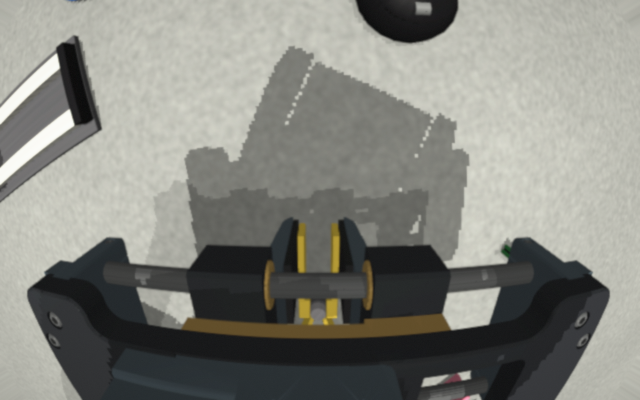

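```bash
for i in 1 2 3; do python3 -m handwheel '{"gripper":[0,0,0,0],"offset":[[0,0,0],[0,0,0],[0,0,0],[0,0,0]],"rot":[[0,0,0],[0,0,0],[0,0,0],[0,0,0]]}' 25 |tail -1; done;  python3 -m handwheel '{"gripper":[0,0,0,0,0],"offset":[[-35,0,0],[-70,0,0],[-70,0,0],[-70,0,0],[-70,0,0]],"rot":[[0,0,0],[0,0,0],[-7,0,0],[-14,0,0],[-21,0,0]]}' 25; python3 -m handwheel '{"gripper":[0,0,0,0,0],"offset":[[0,0,0],[0,0,0],[0,0,0],[0,0,0],[0,0,0]],"rot":[[-7,0,0],[-14,0,0],[-21,0,0],[-28,0,0],[-35,0,0]]}'|tail -1; python3 -m handwheel '{"gripper":[0,0,0,0,0],"offset":[[0,0,0],[0,0,0],[0,0,0],[0,0,0],[0,0,0]],"rot":[[-7,0,0],[-14,0,0],[-21,0,0],[-28,0,0],[-35,0,0]]}'|tail -1; python3 -m handwheel '{"gripper":[0,0,0,0,0],"offset":[[0,0,0],[0,0,0],[0,0,0],[0,0,0],[0,0,0]],"rot":[[-7,0,0],[-14,0,0],[-21,0,0],[-28,0,0],[-35,0,0]]}'|tail -1; python3 plan.py 498 -283 79 -8
```

```text
gripper_width: 47.2
gripper_width: 73.7
gripper_width: 91.0
time_s: 9.5
ee_pos: [498.4, -284.8, 78.5]
ee_rot: [121.1, 89.5, -45.2]
force: [0.7, 0.2, -0.3]
gripper_width: 91.2
gripper_width: 91.5
gripper_width: 91.3
gripper_width: 91.0
t 10.75 pos [ 498.  -284.6   77.5] zaz -61.2 off [-1.5  0.7 -1.4] rot [-53.2   0.4   0.1] F [ 0.1 -0.4  0.8] w 91.0 q [-30.8  24.8 101.1  -0.2  53.8 -59.5]
```

```bash
python3 -m handwheel '{"gripper":[0,0,0,0,0],"offset":[[0,0,0],[0,0,0],[0,0,0],[0,0,0],[0,0,0]],"rot":[[7,0,0],[0,0,0],[0,0,0],[0,0,0],[0,0,0]]}' >/dev/null; python3 - <<'E'
from plan import *
plan([498,-283,79],-8)
for n in ('wrist','scene','top'):
    s=state();f=grab_frame(n);cv2.imwrite(f'pics/{n}6.png',f[:,:,::-1])
    if n=='wrist': np.save('w6.npy',np.array([s['ee_pos'],s['ee_rot']]))
    if n=='scene': crop(f,160,180,260,260,7,'pics/cs6.png')
    if n=='top': crop(f,340,180,430,250,7,'pics/ct6.png')
E
```

```text
t 11.17 pos [ 498.1 -284.6   77.5] zaz -61.7 off [-1.5  0.7 -1.4] rot [-53.7   0.4   0.1] F [ 0.4  0.6 -0.3] w 90.8 q [-30.8  24.8 101.1  -0.2  53.8 -59.1]
```

View pics/wrist6.png

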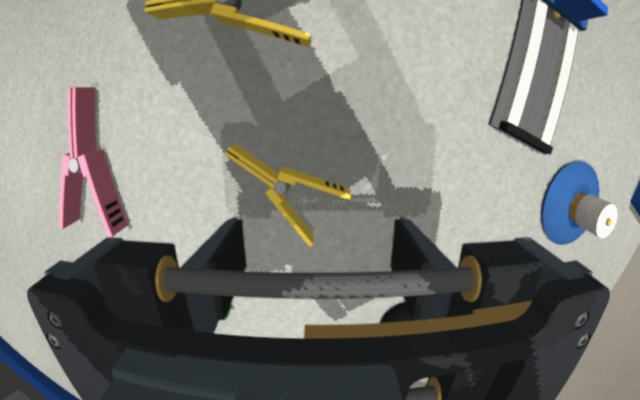

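View pics/cs6.png

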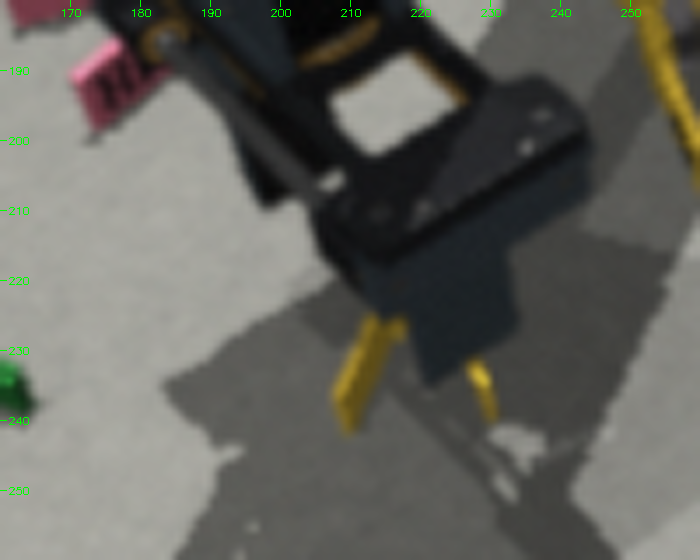

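```bash
python3 - <<'E'
from plan import *
f=cv2.imread('pics/wrist6.png')[:,:,::-1]
crop(f,215,135,365,255,5,'pics/cw6.png')
p=np.load('w6.npy')
for u,v in [(281,187),(230,148)]: print(onz('wrist',u,v,24,p))
E
```

```text
[ 463.9 -279.1   24. ]
[ 415.9 -270.3   24. ]
```

View pics/cw6.png

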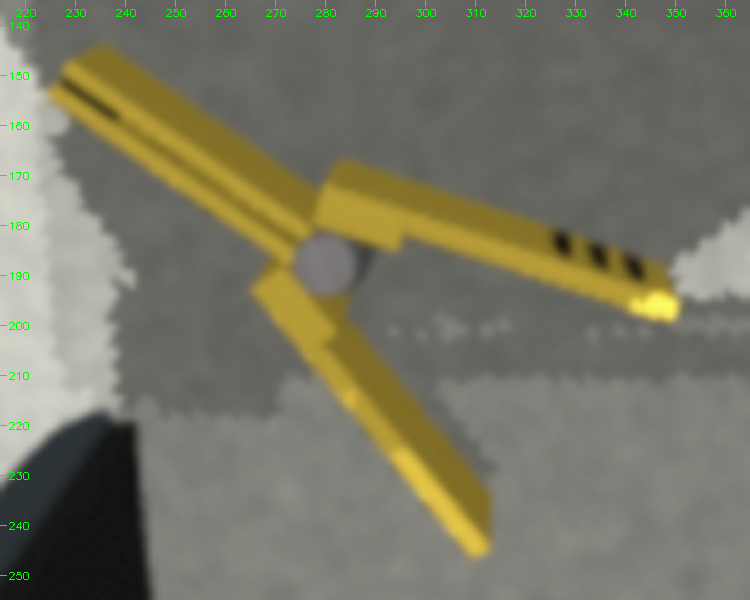

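```bash
python3 - <<'E'
from plan import *
p=np.load('w6.npy')
g=[onz('wrist',u,v,23,p)[:2] for u,v in [(280,187.5),(228,151),(347,198),(310,245)]]
print(g)
m=(g[2]+g[3])/2
for a in (g[1]-g[0],g[0]-m): print(np.linalg.norm(a),np.degrees(np.arctan2(a[1],a[0])))
print('span',np.linalg.norm(g[2]-g[3])); x=(g[1]-m);x/=np.linalg.norm(x); print('grip',g[0]-34*x)
az=np.degrees(np.arctan2(x[1],x[0])); print(az)
gr=g[0]-34*x
plan([gr[0],gr[1],79],az+180)
E
```

```text
[array([ 463.4, -280.1]), array([ 415.3, -273.3]), array([ 512.3, -263.3]), array([ 505.9, -311.8])]
48.585134187840914 171.9552501169188
46.31381008202806 170.79718263743987
span 48.91813907726737
grip [ 497.  -285.2]
171.39007552020007
t 11.32 pos [ 498.1 -284.6   77.5] zaz -61.6 off [-1.5 -1.2 -0. ] rot [-53.    0.4   0.1] F [0.3 1.2 0.5] w 91.3 q [-30.8  24.8 101.1  -0.2  53.8 -59.1]
```

```bash
python3 -m handwheel '{"gripper":[0,0,0,0,0],"offset":[[0,0,0],[0,0,0],[0,0,0],[0,-1,0],[0,-1,0]],"rot":[[-7,0,0],[-14,0,0],[-21,0,0],[-28,0,0],[-35,0,0]]}'|tail -1; python3 -m handwheel '{"gripper":[0,0,0,0,0],"offset":[[0,0,0],[0,0,0],[20,0,0],[40,0,0],[60,0,0]],"rot":[[-7,0,0],[-14,0,0],[-18,0,0],[-18,0,0],[-18,0,0]]}'|tail -1; python3 plan.py 497 -285 4 -8.6
```

```text
gripper_width: 91.7
gripper_width: 91.2
t 12.15 pos [ 497.8 -285.6   17.3] zaz -8.6 off [13.2  0.6 -1. ] rot [-0.   0.4  0.3] F [-0.3  0.4 -0.2] w 91.2 q [ -30.9   28.9  104.6   -0.2   46.  -112.2]
```

```bash
python3 -m handwheel '{"gripper":[0,0,0],"offset":[[7,1,-1],[13,1,-1],[13,1,-1]],"rot":[[0,0.4,0.3],[0,0.4,0.3],[0,0.4,0.3]]}'; for i in 1 2 3; do python3 -m handwheel '{"gripper":[1,1,1,1,1],"offset":[[0,0,0],[0,0,0],[0,0,0],[0,0,0],[0,0,0]],"rot":[[0,0,0],[0,0,0],[0,0,0],[0,0,0],[0,0,0]]}' 25|tail -3; done;  python3 plan.py 497 -285 4 -8.6
```

```text
time_s: 12.4
ee_pos: [496.4, -284.2, 3.7]
ee_rot: [157.2, 89.8, 148.6]
force: [-0.6, 0.2, -0.0]
gripper_width: 90.7
ee_rot: [158.8, 90.0, 150.2]
force: [-0.4, -0.0, 0.1]
gripper_width: 61.1
ee_rot: [152.4, 89.9, 143.8]
force: [0.5, -0.6, 1.1]
gripper_width: 27.8
ee_rot: [159.9, 89.9, 151.3]
force: [0.7, 0.2, 3.0]
gripper_width: 23.2
t 13.65 pos [ 496.9 -284.5    4.6] zaz -8.6 off [ 0.6 -0.5  0.2] rot [ 0.  -0.1 -0. ] F [0.7 0.2 3. ] w 23.2 q [ -30.9   30.   105.    -0.    45.1 -112.4]
```

```bash
python3 -m handwheel '{"gripper":[1,1,1,1,1],"offset":[[-20,0,0],[-60,0,0],[-100,0,0],[-140,0,0],[-170,0,0]],"rot":[[0,0,0],[0,0,0],[0,0,0],[7,0,0],[14,0,0]]}' 25|tail -3; for i in 1 2; do python3 -m handwheel '{"gripper":[1,1,1,1],"offset":[[0,0,0],[0,0,0],[0,0,0],[0,0,0]],"rot":[[7,0,0],[14,0,0],[21,0,0],[28,0,0]]}' |tail -1; done; python3 - <<'E'
from plan import *
plan([630,-150,170],-79.5)
for n in ('wrist','scene','top'):
    s=state();f=grab_frame(n);cv2.imwrite(f'pics/{n}7.png',f[:,:,::-1])
    if n=='wrist': np.save('w7.npy',np.array([s['ee_pos'],s['ee_rot']]))
    if n=='scene': crop(f,275,190,415,290,5,'pics/cs7.png')
    if n=='top': crop(f,235,150,345,215,7,'pics/ct7.png')
E
```

```text
ee_rot: [-13.4, 90.0, -36.3]
force: [0.6, -0.6, -0.3]
gripper_width: 23.1
gripper_width: 23.0
gripper_width: 23.4
t 14.73 pos [ 496.2 -284.1  173.8] zaz -78.9 off [   3.6  157.1 -105.9] rot [ 0.6 -0.1  0.2] F [-0.2 -0.1 -1.1] w 23.4 q [-30.9  19.7  93.5  -0.   67.  -42. ]
```

View pics/wrist7.png

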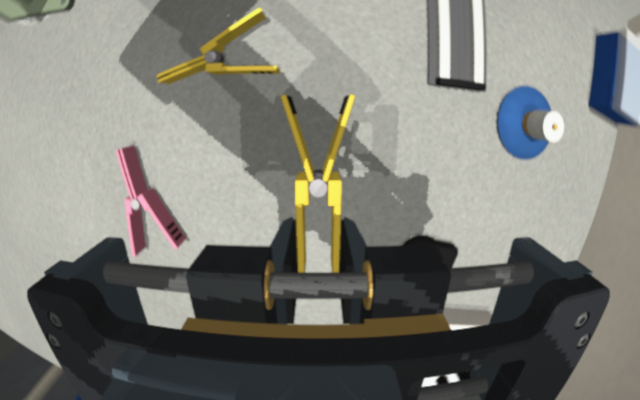

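View pics/cs7.png

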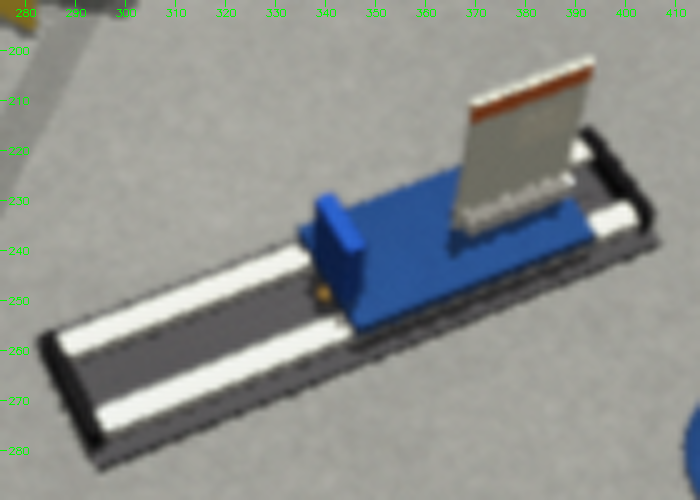

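View pics/ct7.png

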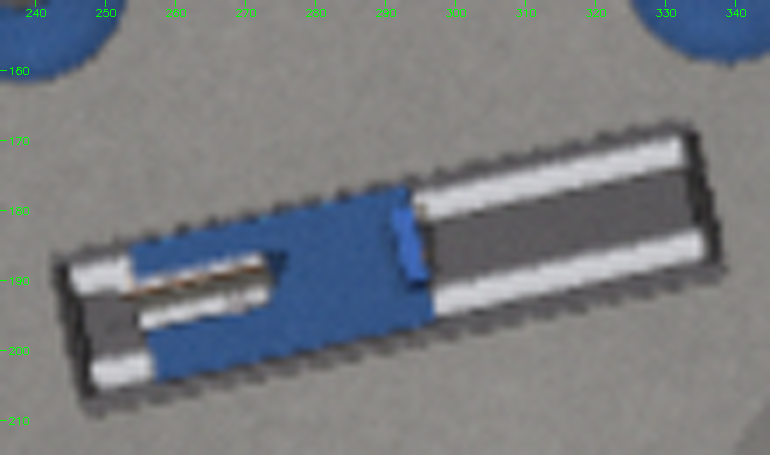

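View pics/scene7.png

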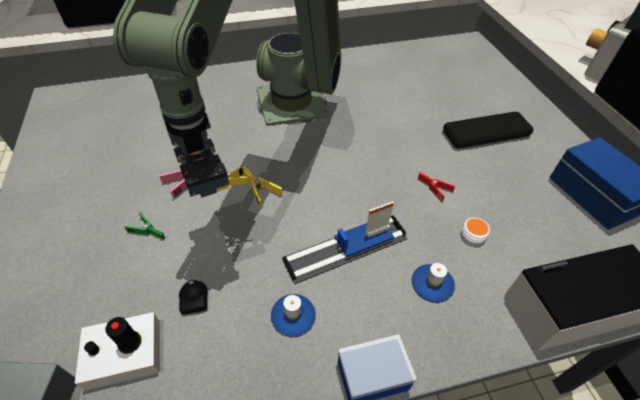

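```bash
python3 - <<'E'
from plan import *
T=lambda x,y:(235+x/7,150+y/7); S=lambda x,y:(275+x/5,190+y/5)
for nm,t,s in [('card top free',T(268,257),S(470,102)),('card top far',T(124,285),S(594,60)),('tabrear top small x',T(428,283),S(318,198)),('tabrear top big x',T(405,212),S(350,252))]:
    print(nm,*tri(ray('top',*t),ray('scene',*s)),onz('top',*t,120 if 'card' in nm else 67),onz('scene',*s,120 if 'card' in nm else 67))
p=np.load('w7.npy');c=camera_params('wrist');M=rpy(p[1])
for u,v in [(318,187),(288,97),(349,97)]:
    o,d=ray('wrist',u,v,p); o=M.T@(o-p[0]);d=M.T@d
    q=o+d*(-19.4-o[0])/d[0]; print('tool',q)
E
```

```text
card top free [594.5  53.2 120.3] [1.4943221466532146, 1.4943221466532735] [594.   51.8 120. ] [594.7  54.8 120. ]
card top far [584.7 115.1 120.5] [2.1007192730779884, 2.100719273078004] [583.9 113.2 120. ] [584.8 117.4 120. ]
tabrear top small x [588.3 -12.9  61.8] [2.0120295413082534, 2.0120295413082476] [587.2 -14.9  67. ] [592.5 -12.3  67. ]
tabrear top big x [620.   -5.2  59.7] [0.36560609733213795, 0.36560609733210403] [618.9  -5.7  67. ] [624.9  -6.7  67. ]
tool [-19.4   0.3 -40.3]
tool [-19.4 -14.2 -85.8]
tool [-19.4  15.5 -85.7]
```

```bash
python3 plan.py 621 -91 120 -79.7;  python3 -m handwheel '{"gripper":[1,1,1,1,1],"offset":[[0,31,-22],[0,62,-44],[0,93,-66],[5,124,-88],[10,155,-110]],"rot":[[0,0,0],[0,0,0],[0,0,0],[0,0,0],[0,0,0]]}' 25|tail -2;python3 plan.py 621 -91 120 -79.7
```

```text
t 14.88 pos [ 496.4 -284.2  173.9] zaz -78.4 off [  53.9  161.  -164.1] rot [ 1.3 -0.1  0.1] F [ 0.6  0.  -0.7] w 23.2 q [-30.9  19.7  93.5  -0.   66.9 -42.5]
force: [0.6, -0.5, -1.1]
gripper_width: 23.3
t 15.3 pos [ 627.9 -144.6  164.3] zaz -78.4 off [ 44.4   4.1 -53.9] rot [ 1.3 -0.1  0.1] F [ 0.6 -0.5 -1.1] w 23.3 q [-14.   26.4  84.2   0.   69.5 -25.6]
```

```bash
 python3 -m handwheel '{"gripper":[1,1,1,1,1],"offset":[[11,1,-18],[25,2,-36],[44,3,-54],[44,3,-54],[44,3,-54]],"rot":[[0.6,0,0],[1.2,0,0],[1.2,0,0],[1.2,0,0],[1.2,0,0]]}' 25|tail -2;python3 - <<'E'
from plan import *
plan([621,-91,90],-79.7)
s=state();f=grab_frame('wrist');cv2.imwrite('pics/w8.png',f[:,:,::-1]);np.save('w8.npy',np.array([s['ee_pos'],s['ee_rot']]))
E
```

```text
force: [1.1, -0.3, -0.8]
gripper_width: 23.2
t 15.72 pos [618.3 -91.7 119.3] zaz -79.5 off [29.3  2.9 -0.1] rot [ 0.2 -0.1  0.3] F [ 1.1 -0.3 -0.8] w 23.2 q [ -9.5  26.9  90.4   0.   63.  -20. ]
```

View pics/w8.png

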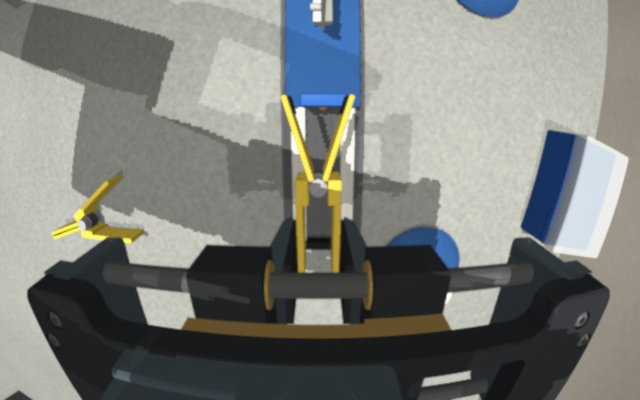

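```bash
 python3 -m handwheel '{"gripper":[1,1,1,1],"offset":[[20,0,0],[36,1,-15],[36,1,-35],[36,1,-35]],"rot":[[0,0,0.3],[0,0,0.3],[0,0,0.3],[0,0,0.3]]}' 25|tail -2;python3 - <<'E'
from plan import *
plan([606.7,-12.4,83],-79.7)
s=state();f=grab_frame('wrist');cv2.imwrite('pics/w9.png',f[:,:,::-1]);np.save('w9.npy',np.array([s['ee_pos'],s['ee_rot']]))
crop(f,260,0,380,210,3,'pics/cw9.png')
E
```

```text
force: [0.1, -0.0, -1.0]
gripper_width: 23.6
t 16.1 pos [613.5 -56.6  84.6] zaz -79.7 off [  1.7   1.2 -44.7] rot [-0.  -0.1 -0.2] F [ 0.1 -0.  -1. ] w 23.6 q [ -6.4  27.8  94.4   0.2  57.6 -16.9]
```

View pics/cw9.png

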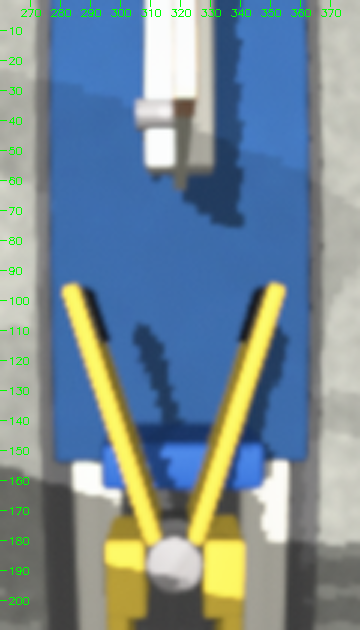

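```bash
python3 - <<'E'
from plan import *
p=np.load('w9.npy');M=rpy(p[1])
for (u,v),z in [((321,33),120),((321,38),106),((320,62),37)]:
    w=onz('wrist',u,v,z,p); print(w, M.T@(w-p[0]))
plan([606.7,-12.4,83],-79.7)
E
```

```text
[594.7  55.8 120. ] [ -35.1    1.7 -114. ]
[594.7  56.8 106. ] [ -21.1    1.8 -114.9]
[595.1  55.3  37. ] [  47.9    1.8 -113.3]
t 16.15 pos [614.5 -57.9  85.3] zaz -79.7 off [  2.3   0.5 -46.2] rot [ 0.  -0.  -0.3] F [-0.1 -0.3 -0.8] w 23.0 q [ -6.5  27.8  94.3   0.1  57.6 -16.9]
```

```bash
 python3 -m handwheel '{"gripper":[1,1,1,1,1],"offset":[[1,1,-12],[2,1,-24],[2,1,-36],[2,1,-46],[2,1,-46]],"rot":[[0,0,0],[0,0,-0.2],[0,0,-0.2],[0,0,-0.2],[0,0,-0.2]]}' 25|tail -2;python3 -m handwheel '{"gripper":[1,1,1],"offset":[[0,0,0],[0,0,0],[0,0,0]],"rot":[[0,0,0],[0,0,0],[0,0,0]]}' 25|tail -2;python3 - <<'E'
from plan import *
plan([606.7,-12.4,83],-79.7)
s=state();f=grab_frame('wrist');cv2.imwrite('pics/w10.png',f[:,:,::-1]);np.save('w10.npy',np.array([s['ee_pos'],s['ee_rot']]))
crop(f,260,30,380,230,4,'pics/cw10.png')
f=grab_frame('scene');crop(f,275,170,415,290,5,'pics/cs10.png');cv2.imwrite('pics/s10.png',f[:,:,::-1])
E
```

```text
force: [0.6, 1.2, -1.2]
gripper_width: 22.8
force: [0.1, -0.7, -0.2]
gripper_width: 23.4
t 16.82 pos [606.9 -12.6  82.6] zaz -79.8 off [-0.4 -0.2 -0.2] rot [-0.1 -0.  -0. ] F [ 0.1 -0.7 -0.2] w 23.4 q [ -2.3  27.2  95.8   0.1  57.  -12.6]
```

View pics/cw10.png

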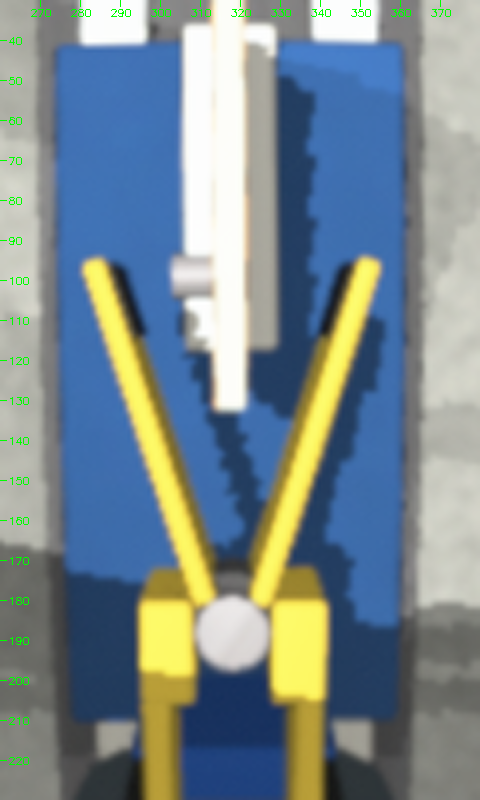

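View pics/cs10.png

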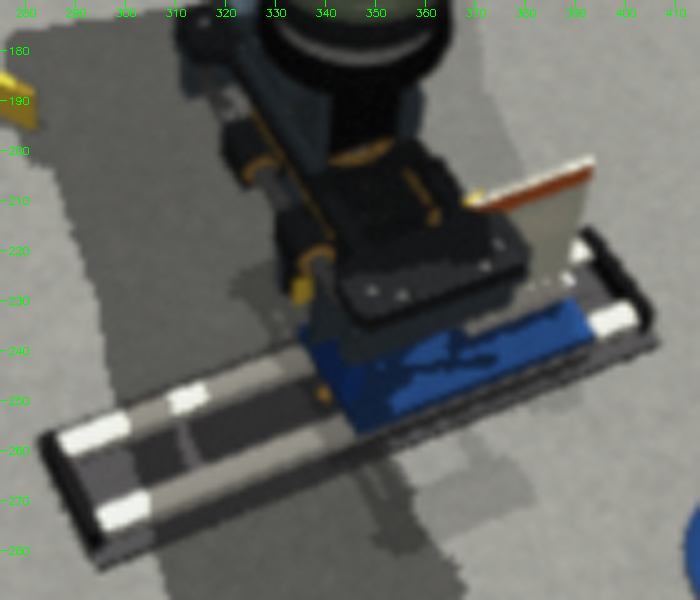

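```bash
python3 - <<'E'
from plan import *
p=np.load('w10.npy');M=rpy(p[1])
def q(u,v,z): w=onz('wrist',u,v,z,p); return M.T@(w-p[0])
e1=q(313.5,132.5,120);e2=q(321.5,132.5,120);print('edge',(e1+e2)/2,'far end dir',q(317,36,120))
print('hinge',q(318,188,102),'tips',q(284,95,102),q(352,95,102))
s=state();print(s['force'],s['qvel'],rpy(s['ee_rot'])[:,0])
E
```

```text
edge [-37.3   0.1 -69.4] far end dir [ -37.3   -0.  -112.1]
hinge [-19.4   0.3 -39.8] tips [-19.3 -16.2 -86.8] [-19.3  17.  -86.8]
[-0.  -0.  -1.4] [-0.1  0.   0.1 -0.1 -0.   0.2] [ 0.  0. -1.]
```

```bash
python3 - <<'E'
from plan import *
p=np.load('w10.npy');M=rpy(p[1])
for z in (92,102,112):
  for y,tz in ((-16,-87),(16.5,-87)): 
    w=p[0]+M@np.array([p[0][2]-z,y,tz]); print(z,y,proj('scene',w))
f=cv2.imread('pics/s10.png')[:,:,::-1]; crop(f,350,190,400,230,14,'pics/cs11.png')
E
```

```text
92 -16 (np.float64(371.3343347419899), np.float64(210.6072028756039))
92 16.5 (np.float64(378.4199420082285), np.float64(220.7672516166991))
102 -16 (np.float64(371.813361323051), np.float64(207.8575270859877))
102 16.5 (np.float64(378.9671246351131), np.float64(218.04349712019032))
112 -16 (np.float64(372.3001514702449), np.float64(205.06328740225752))
112 16.5 (np.float64(379.5233622665337), np.float64(215.27466880717319))
```

View pics/cs11.png

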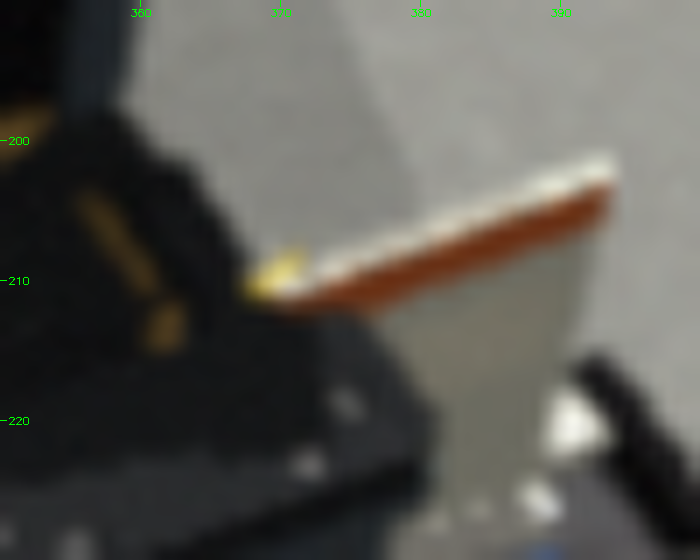

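The jaw tip's top shows at scene (371.5,208), which puts the clip top at about 102 mm. The card edge is 30 mm ahead of the hinge and within 1 mm of the middle. I'll hand in.

```bash
python3 - <<'E'
from workcell import *
s=state();print(s['time_s'],s['ee_pos'],s['force'],s['gripper_width'])
print(job_done())
E
```

```text
16.9167 [606.87868165 -12.74321067  82.55284464] [-0.02376176 -0.02926892 -1.38037896] 23.52090738416911
the job is handed in; nothing more can be done
None
```

I pushed the carriage home, and the small yellow clip is held squeezed open around the card edge with nothing visibly touching it. I handed the job in at 16.9 s; no verdict was reported.

- **Carriage:** the push force peaked at about 6.5 N, dropped, then rose to about 14 N at the hard stop. The detent ball showed behind the carriage afterwards, before the clip was lifted.
- **Clip:** its heading would have put the last joint out of range with the tool in the final orientation. I gripped it once, turned it about 50° on the bench, let go and regrasped it from the other side.

**Last checks before hand-in:**
- The opening is 23.5 mm, so the wings are at the stop and the jaws wide.
- The card edge is about 30 mm ahead of the hinge and within 1 mm of the middle.
- The clip is square to within about 1° and level. Its underside is at about 78 mm and its top at about 102 mm, below the orange band.
- The wrist force is about 1.4 N, which is the clip's own weight plus noise.

**Disagreements:**
- The hinge sits 38 to 40 mm ahead of the grip centre, not the planned 34. I allowed for this in the final pose.
- The tab's top triangulated at about 61 mm after the push (65 mm before it, against 67 given), which I put down to coarse pixel reading.
- In one call I mistyped a turn, which only cost time. In an earlier one I mistyped a sideways shift of about 15 mm while descending behind the tab, and I corrected it before pushing.

I didn't measure the red clip, weights, dishes and mouse again at the end, but no move went near them.

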